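# Move a latched battery pack from the charger to the mixer

### The arm

A 6-joint arm with a two-finger parallel gripper is mounted at the origin on a cart in front of the work surface, level with it; the furniture and walls round the work are solid. World frame = base frame: x ahead of the robot, y to its left, z up, the work surface at z = 0. Lengths are in mm, angles in rad, forces in N, time in s.
With the tool pointing down it reaches from about 275 to 1000 mm from the base axis. Payload 8.4 kg.
Tool frame: the origin (TCP) lies at the very end of the fingers, on their centre line; the grasp point (between the pads) lies 19 mm behind it; z points along the fingers, y is the direction in which the jaws open and shut (so a half turn about z gives the same grasp; the last joint's range is limited). The gripper opens to 85 mm and grips with 20 to 120 N. Pads are 22 mm wide; open, the fingers measure 114 mm over their backs; the gripper's body (76 mm by 85 mm) begins 54 mm behind the grasp point. The pads swing forward as they close: fully open they stand 13 mm farther back than shut.
Start: joints at [-1.333, 0.353, 1.633, -0, 1.155, -0.002], TCP at [148.441, -607.119, 231.281] pointing down, gripper open.
Joint ranges: [-2.63, 2.63], [-0.92, 2.1], [0.06, 2.66], [-1.3, 4.44], [0, 2.69], [-3.02, 3.02]. Speed limits (rad/s): [2.22, 2.22, 2.79, 3.14, 3.14, 3.14].

### API

Orientations are given as [roll, pitch, yaw] about the fixed x, y, z axes, in that order (R = Rz(yaw) Ry(pitch) Rx(roll)).
In Python, from rig import sense, grab_frame, get_calibration, sign_off, boxes_of, trace gives the robot as it stands.
- The arm moves only by the tool servo_tool, never from a script. Its argument "rows" is a list of rows, each a list of 3 entries, a list of its own where there are three numbers: the finger opening in mm, from 0 to 85.4, then the shift along the tool's x, y, z in mm, then the turn, a rotation vector about the tool's x, y, z in degrees. A call has 1 to 8 rows; each row shifts and turns the commanded pose from where the row before left it, along the tool's axes as they then stand; what a row does not reach is not made up. A row lasts 1/8 s, in which the tool goes at most 62.5 mm and 10.7 degrees, less where a joint would pass 70% of its speed; a pose out of reach is approached as far as the arm can. A call is refused whole if a number of a shift passes 62.5 or a number of a turn 10.7, either way. A call with a gripper value outside its range is refused whole. The fingers move at their own pace and stop on an object; "force" is the grip in N (left out, the last holds). Time passes only in rows, so rows that do not move let the fingers close. It gives the time, the measured TCP pose, the force and the opening at its end, in the units of the state.
- sense(): the state, without advancing time (a new reading comes with each control period).
- grab_frame(name): name is "scene" or "side" or "wrist"; returns the picture (400x640x3 uint8, blue, green, red); there is no depth.
- get_calibration(name): a dict with "intrinsics" (3x3 intrinsics, pixels), "world_to_cam" (4x4, takes a point from world to camera coordinates). Camera axes: x right, y down, z forward; pixel columns grow to the right and rows downward; lengths in mm; the calibration is good to about 2 mm. A picture is of the moment at which its call begins: read the wrist's pose just before it. get_calibration takes no time and is no camera call; for the wrist camera it gives the pose at the moment of the call.
- sign_off(): hands the job in, once; it reports no verdict.
Trained networks look in the newest picture that a camera, given by its name, has taken for a name from the list of things; names that differ only in an ending like _2 or _b are one class to them, and where a whole thing is asked for, a point or a joint stands for the part that bears it (a point fixed in the world has none). Each returns a list of dicts, best first, with "conf" (0 to 1); they miss things now and then, are a little off and sometimes report something else, mostly with a low value. They report only what shows in the picture. A call takes as long as a camera call. They do not tell look-alikes from the thing itself.
- boxes_of(camera, thing): "centre" ([x, y, z] in mm, in the coordinates of the camera as it stood for that picture, good to about 4 mm: the middle of the surface that is visible of it).
- trace(camera, thing): "mask" (400x640 bool, what is visible of it).
The state is a dict: "clock": time; "qpos": joint angles; "qvel": joint speeds; "joint_efforts": joint torques, N m; "eef_pos": TCP position; "tcp_rot": TCP orientation; "contact_force": force on the tool from outside, world axes, zero at the start; "wrist_torque": the same for the moment, N m; "opening": opening from 0.0 (shut) to 1.0 (fully open).
Only numpy, scipy, OpenCV 4.12 (cv2) and the standard library are available. Lean on these libraries where they do the work, as an engineer would, in place of code of your own. Each camera call takes 0.05 s, during which the arm holds its last target. There are 200 camera calls.

### The job

The rechargeable battery pack is latched in the desk charger. Squeeze its spring tab in to free it, lift it out, and push it fully home in the empty battery bay of the mixer so that its tab springs out, latches and holds it down against the bay's sprung contacts. Use gentle force: never wrench the pack against the charger or ram it into the mixer, and leave the other things on the bench alone.

Things in the scene. Friction and masses are not known exactly. Their poses are not given: they have to be found in the camera images.
- battery_pack: Loose black upright battery pack, 44 (x) x 34 (y) x 90 (z) mm, 0.1 to 0.23 kg. Origin: centre of its underside; z up. It starts seated in the charger with the lower 36 mm in the well and 54 mm showing. Its -y face carries the grey snap tab (see tab_body); its +y face is flat. Squeezing the pad and the +y face together between the two fingers, closing along the pack's y axis, both frees and holds the pack.
- tab_pad (a point): Centre of the outer face of the tab's grey thumb pad, at [0, -25.5, 68] mm in the pack's frame at rest. The pad is 26 mm wide (x), from 54 to 82 mm high in the pack's frame, and stands 8.5 mm off the -y face at rest, 2 mm when fully pressed, so the width over pad and +y face is 42.5 mm at rest, 36 mm pressed.
- tab_body (a joint): Inward travel of the sprung snap tab along the pack's +y: 0 at rest (out), 0.0065 m fully pressed. The spring takes about 5 N to start and 9 N at full travel, plus friction. Low on the tab a barb (flat top 18.5 mm above the pack's underside, sloped below) stands 5.5 mm out of the -y face and catches under a ledge in the charger or mixer. At 5.5 mm or more of travel it is clear of the ledge in any case; released below the ledge it springs out and latches.
- charger: Grey desk charger, fixed to the bench, 76 x 74 x 44 mm, no head on top. Origin: centre of its underside, under the well's centre. The well is 47 x 37 mm (1.5 mm play each side of the pack) and 36 mm deep, its mouth flares by 4 mm at 45 degrees; the latch ledge is in the -y wall, its underside 20 mm above the well's floor.
- charger_bay (a point): Centre of the floor of the charger's well, 8 mm above the bench, axes as the charger; the pack's origin is here at the start, axes alike.
- mixer: White cordless tube mixer, fixed to the bench, 150 x 74 x 44 mm (x from -38 to 112 mm) with a round black rubber cup, 18 mm high, on top at x = 76 mm. Origin: under the centre of its battery bay, at bench level. The bay at its -x end has a well and flare like the charger's and a ledge in the -y wall (see mixer_bay), so the pack must go in with its axes along the mixer's, tab to the mixer's -y.
- mixer_bay (a point): Centre of the fixed floor of the mixer's battery bay, 4 mm above the bench, 40 mm below the rim, axes as the mixer. In the bay sits a rigid seat (a plate that also carries the latch ledge, whose underside is 20 mm above the seat), which somebody has set 0 to 9 mm above this floor: its height is not measured and has to be felt.
- mixer_mouth (a point): Centre of the mouth of the mixer's bay, level with its rim, axes as the mixer. Below, a sprung contact plate stands 9 mm above the seat; it pushes up with 3 N at first, 7 N when flush with the seat. The tab latches only with the pack 0 to 1.5 mm above the seat; otherwise the wall keeps the tab pressed in by 2 mm or more. Net force well above 7 N: seat reached.
- seat_pad (a joint): Give of the cushion under the floor of the mixer's seat, downward: 0 at rest, 30 N per mm (a very short, hard give). More than 30 N on the seat is ramming; 10 to 16 N with the tab held in is enough; pushed down with the tab loose, its drag on the wall takes up to about 10 N more. This reading says nothing of the height at which the seat is set.
- microscope_foot (a point): Point on the bench under the fixed black microscope, which stands to the right of the work (about y -0.18 to 0.04 m, x 0.33 to 0.65 m) with camera, arms and cables up to 0.6 m high: an obstacle. An arm starting to its right must be drawn in close to the base before it turns left to the work.
- vial: Bystander: small brown vial with a white cap, 23 x 23 x 32 mm, origin under its centre.
- scissors: Bystander: steel scissors lying flat, 125 x 57 x 6 mm, origin under its centre.
- syringe: Bystander: clear syringe lying flat, 136 x 16 x 14 mm, origin under its centre.
- tweezers: Bystander: steel tweezers lying flat, 130 x 16 x 9 mm, origin under their centre.
There are look-alikes about, which are no part of the job. What is meant by the battery_pack is not yellow, and is the smaller of those in its own colour.

How it is judged (in metres and radians):
On the way, in this order (a step that is already met when the one before it is completed fails the run):
1. the tab is pressed in while the pack is still in the charger (value of joint tab_body above 0.003 m and distance between battery_pack and charger_bay below 0.02 m), for 0.05 s.
2. the pack is lifted clear of the charger (z of battery_pack in the frame of charger_bay above 0.04 m), for 0.1 s.
At the end, for the whole second after the job is handed in: The pack stands upright (0.12 rad) and at rest in the mixer's bay, released: within 4 mm of the bay floor's centre sideways, less than 14 mm above it, tab out to within 1 mm of rest, so that the latch holds it down (horizontal distance between battery_pack and mixer_bay below 0.004 m and z of battery_pack in the frame of mixer_bay between -0.002 and 0.014 m and angle between battery_pack's own z axis and vertical below 0.12 rad and value of joint tab_body below 0.001 m and linear speed of battery_pack below 0.02 m/s); the robot touches nothing.
It fails at once if the pack is wrenched against the charger (more than 35 N) (contact force between battery_pack and charger above 35 N).
It fails at once if the pack is jammed or rammed in the mixer (contact forces of more than 45 N in all) (contact force between battery_pack and mixer above 45 N).
It fails at once if the mixer's seat is overloaded (cushion pressed more than 1 mm, 30 N) (value of joint seat_pad above 0.001 m).
It fails at once if the vial, scissors, syringe or tweezers are pushed more than 20 mm (distance of any of vial, scissors, syringe, tweezers from where it was at the start of the episode above 0.02 m).
It also fails if it takes over 58 s, if anything falls off the work surface, if the arm or the gripper's body presses on something with over 40 N, if the wrist force passes 120 N, or if a joint passes its speed limit or range.

## Working session

There is one attempt and no reset: what is moved stays moved. The work goes in short steps, Python scripts to look and compute and a tool call to move; the robot and the scene stay as the last step left them, time stands still between calls to the robot, and variables do not carry over. Pictures are saved under pics/ and viewed, about 8 in all and at most 12, crops included, and the job is handed in when it is done.

Besides the shell and the picture viewer there is one more tool, called after "Emit:" as name(argument=value, ...) on one line, values as JSON. servo_tool: Moves the arm, as the interface text tells. Its arguments: {"type":"object","properties":{"rows":{"type":"array","items":{"type":"array"}},"force":{"type":"number"}},"required":["rows"]}

```bash
mkdir -p pics; ls; cat > h.py <<'E'
import numpy as np, cv2
from rig import *
def world(cam, p, cal=None):
    T=(cal or get_calibration(cam))["world_to_cam"]; T=np.array(T)
    return np.linalg.inv(T)@np.r_[p,1]
def proj(cam,P,cal=None):
    c=cal or get_calibration(cam); K=np.array(c["intrinsics"]);T=np.array(c["world_to_cam"])
    q=(T@np.c_[np.atleast_2d(P),np.ones(len(np.atleast_2d(P)))].T)[:3]; u=K@q; return (u[:2]/u[2]).T
def plane(cam,uv,z,cal=None):
    c=cal or get_calibration(cam); K=np.array(c["intrinsics"]);T=np.array(c["world_to_cam"])
    R=T[:3,:3];t=T[:3,3];o=-R.T@t
    uv=np.atleast_2d(uv); d=(R.T@np.linalg.inv(K)@np.c_[uv,np.ones(len(uv))].T).T
    return o+d*((z-o[2])/d[:,2])[:,None]
E
python3 - <<'E'
from h import *
for c in ["scene","side"]:
    cv2.imwrite(f"pics/{c}0.png",grab_frame(c))
    for n in ["battery_pack","charger","mixer","vial","scissors","syringe","tweezers"]:
        for b in boxes_of(c,n):
            w=world(c,b["centre"])[:3]
            print(c,n,round(b["conf"],2),w.round(),proj(c,w)[0].round())
s=sense();print(s)
E
```

```text
pics
scene battery_pack 0.64 [462. 205.  80.] [341. 195.]
scene battery_pack 0.56 [524.  84.  86.] [358. 168.]
scene charger 0.92 [442. 222.  34.] [341. 213.]
scene mixer 0.76 [481. 413.  39.] [278. 233.]
scene vial 0.41 [394. 314.  25.] [327. 239.]
scene scissors 0.61 [403. 565.   4.] [245. 288.]
scene syringe 0.56 [558. 573.   8.] [212. 252.]
scene tweezers 0.58 [379.  83.   4.] [390. 212.]
side battery_pack 0.7 [466. 214.  72.] [335. 197.]
side battery_pack 0.7 [529.  89.  96.] [339. 171.]
side battery_pack 0.62 [572. 219.  50.] [300. 196.]
side battery_pack 0.23 [393. 317.  17.] [339. 240.]
side charger 0.6 [463. 216.  71.] [336. 198.]
side mixer 0.93 [485. 433.  36.] [275. 241.]
side vial 0.55 [390. 316.  18.] [340. 239.]
side scissors 0.75 [391. 566.   6.] [269. 301.]
side syringe 0.76 [559. 576.   8.] [200. 272.]
side tweezers 0.44 [376.  81.   4.] [386. 212.]
{'clock': 0.8, 'qpos': array([-1.33341964e+00,  3.52949084e-01,  1.63343729e+00, -3.69822414e-06,
        1.15518624e+00, -2.47033870e-03]), 'qvel': array([ 0.00070048, -0.00175623, -0.00052681,  0.00124607,  0.00014899,
        0.00120691]), 'joint_efforts': array([-5.64869988e-04, -6.05112219e+01, -3.42421961e+01,  1.20558288e-04,
        8.63474415e-04,  4.63953612e-06]), 'eef_pos': array([ 148.42461764, -607.10799826,  231.29680671]), 'tcp_rot': array([3.14157262e+00, 3.43292068e-06, 2.39848517e-01]), 'contact_force': array([-0.45486723,  0.09030557, -0.60917144]), 'wrist_torque': array([ 0.03155863, -0.01048923,  0.03222827]), 'opening': 0.9983319013822983}
```

```bash
python3 - <<'E'
import cv2,numpy as np
a=cv2.imread("pics/scene0.png")[130:330,180:440];b=cv2.imread("pics/side0.png")[130:330,180:440]
cv2.imwrite("pics/both.png",np.vstack([cv2.resize(a,None,fx=1.9,fy=1.5) if 0 else np.hstack([cv2.resize(x,(400,308),interpolation=cv2.INTER_CUBIC) for x in (a,b)])]))
E
```

```text
(no output)
```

View pics/scene0.png

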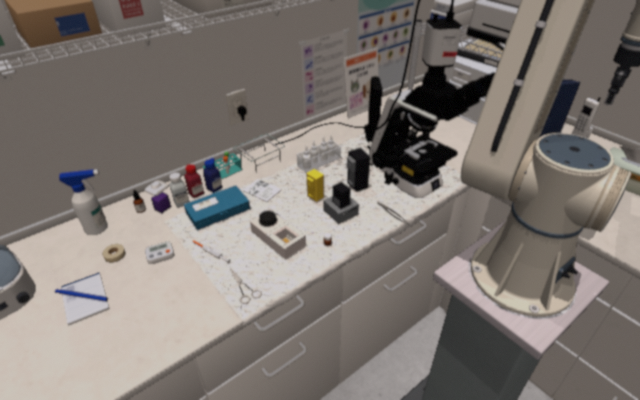

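View pics/both.png

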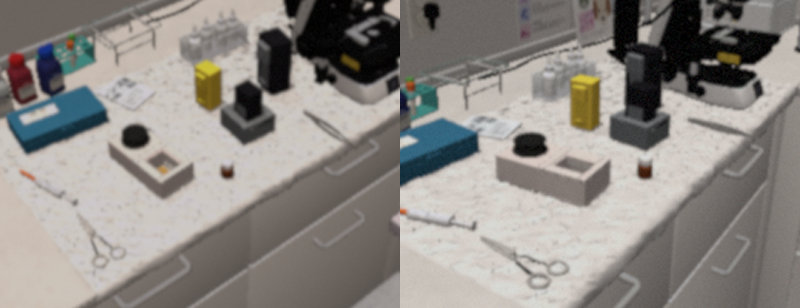

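The charger pack is the small black one at (341,195). It could be confused with the tall black one at (358,168), which is larger, and the yellow one at (315,186). The mixer's open bay is its near-right end, around (291,239), with the cup at (268,218). I'll draw the arm in first, raise it, then turn.

Emit:
servo_tool(rows=[[0, [0, -20, -40], [0, 0, 0]], [0, [0, -45, -35], [0, 0, 0]], [0, [0, -45, -35], [0, 0, 0]], [0, [0, -45, -35], [0, 0, 0]], [0, [0, -45, -35], [0, 0, 0]], [0, [0, -45, -30], [0, 0, 0]], [0, [0, -45, -20], [0, 0, 0]], [0, [0, -45, 0], [0, 0, 0]]], force=30)

```text
clock: 1.8
eef_pos: [68.6, -280.7, 462.8]
tcp_rot: [3.138, 0.0, 0.24]
contact_force: [0.1, -0.1, 0.6]
opening: -0.0
```

Emit:
servo_tool(rows=[[0, [52, -6, -10], [0, 0, -10.5]], [0, [52, -5, -10], [0, 0, -10.5]], [0, [52, -5, 0], [0, 0, -10.5]], [0, [52, -5, 0], [0, 0, -10.5]], [0, [52, -5, 0], [0, 0, -10.5]], [0, [52, -5, 0], [0, 0, -10.5]], [0, [52, -5, 0], [0, 0, -10.5]], [0, [52, -5, 0], [0, 0, -10.5]]])

```text
clock: 2.8
eef_pos: [282.3, 37.6, 481.4]
tcp_rot: [3.141, 0.0, 1.712]
contact_force: [1.1, 0.5, 0.2]
opening: -0.001
```

```bash
python3 - <<'E'
from h import *
s=sense();print(s["qpos"].round(3),s["eef_pos"],s["tcp_rot"],s["contact_force"])
c=get_calibration("wrist");T=np.array(c["world_to_cam"]);print(c["intrinsics"],T)
print(-T[:3,:3].T@T[:3,3])
E
```

```text
[ 0.127 -0.385  1.831  0.     1.695 -0.014] [282.27142198  37.6141431  481.38637527] [3.14077403e+00 1.01996346e-05 1.71186370e+00] [1.13100187 0.53508855 0.22075912]
[[329.05457847   0.         320.76347164]
 [  0.         329.05457847 200.36071155]
 [  0.           0.           1.        ]] [[ 9.90130224e-01  1.40145285e-01  1.19919305e-03 -2.85299168e+02]
 [ 1.32237099e-01 -9.37024751e-01  3.23261450e-01 -1.25340499e+02]
 [ 4.64272418e-02 -3.19912354e-01 -9.46308933e-01  6.15797495e+02]
 [ 0.00000000e+00  0.00000000e+00  0.00000000e+00  1.00000000e+00]]
[270.46821415 119.53741001 623.59455032]
```

Emit:
servo_tool(rows=[[0, [55, 0, 0], [0, 0, 0]], [40, [60, 5, 0], [0, 0, 0]], [80, [45, 40, 10], [0, 0, 0]], [80, [45, 45, 10], [0, 0, 0]], [80, [45, 45, 10], [0, 0, 0]], [80, [45, 45, 10], [0, 0, 0]], [80, [45, 10, 10], [0, 0, 0]], [80, [0, 0, 0], [0, 0, 0]]])

```text
clock: 3.8
eef_pos: [421.3, 396.1, 429.9]
tcp_rot: [-3.139, 0.001, 1.708]
contact_force: [-0.0, -0.0, -0.7]
opening: 0.935
```

```bash
python3 - <<'E'
from h import *
import json
s=sense();print(s["qpos"].round(3),s["eef_pos"],s["tcp_rot"],s["contact_force"])
c=get_calibration("wrist")
im=grab_frame("wrist");cv2.imwrite("pics/w1.png",im)
np.savez("w1.npz",K=c["intrinsics"],T=c["world_to_cam"])
for n in ["battery_pack","charger","mixer","vial"]:
    for b in boxes_of("wrist",n):
        w=world("wrist",b["centre"],c)[:3]; print(n,round(b["conf"],2),w.round(),proj("wrist",w,c)[0].round())
E
```

```text
[7.520e-01 1.560e-01 1.463e+00 1.000e-03 1.525e+00 6.150e-01] [421.263471   396.06924162 429.9399616 ] [-3.13879691e+00  1.33978560e-03  1.70794051e+00] [-0.0129518  -0.01491559 -0.66037712]
battery_pack 0.89 [468. 209.  93.] [334. 264.]
battery_pack 0.82 [534.  84. 104.] [361. 334.]
battery_pack 0.72 [571. 223.  82.] [395. 260.]
charger 0.93 [465. 223.  42.] [332. 242.]
mixer 0.97 [498. 406.  40.] [369. 142.]
vial 0.6 [403. 311.  30.] [304. 188.]
```

View pics/w1.png

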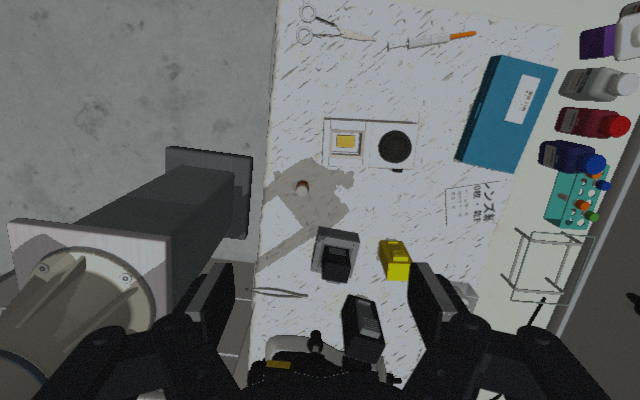

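The wrist view shows the charger with the small black pack at (336,258), the taller black look-alike at (362,325), and the yellow one at (395,260). The mixer bay, with its gold contact plate, is at (346,142) and the cup at (395,147).

```bash
python3 - <<'E'
import cv2,numpy as np
im=cv2.imread("pics/w1.png")
a=im[215:295,300:380];b=im[105:185,315:425]
A=cv2.resize(a,None,fx=7,fy=7,interpolation=cv2.INTER_CUBIC)[:, :]
B=cv2.resize(b,None,fx=5,fy=5,interpolation=cv2.INTER_CUBIC)
A=cv2.resize(A,(400,400));B=cv2.resize(B,(400,291));B=cv2.copyMakeBorder(B,0,109,0,0,cv2.BORDER_CONSTANT)
cv2.imwrite("pics/w1c.png",np.clip(np.hstack([A,B]).astype(float)*1.6,0,255).astype(np.uint8))
E
```

```text
(no output)
```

View pics/w1c.png

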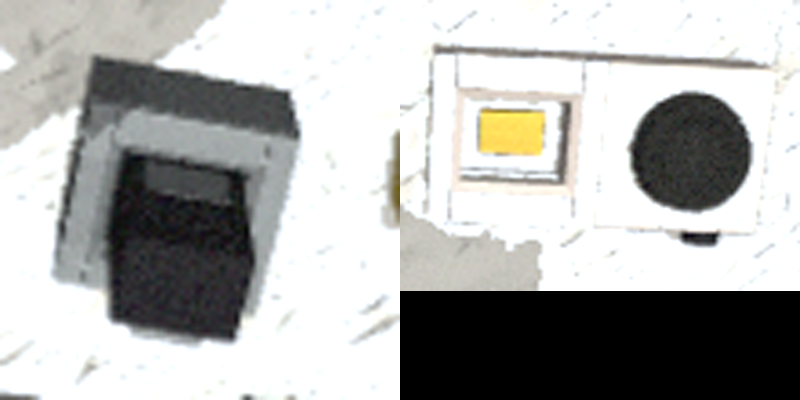

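```bash
cat >> h.py <<'E'
from scipy.optimize import least_squares
def fitpose(cam,cal,pts,uv,x0):
    pts=np.array(pts,float);uv=np.array(uv,float)
    def W(p):
        c,s=np.cos(p[2]),np.sin(p[2]); q=pts.copy(); q[:,0]=p[0]+c*pts[:,0]-s*pts[:,1]; q[:,1]=p[1]+s*pts[:,0]+c*pts[:,1]; return q
    r=least_squares(lambda p:(proj(cam,W(p),cal)-uv).ravel(),x0,x_scale=[1,1,.01],loss="soft_l1")
    return r.x,(proj(cam,W(r.x),cal)-uv).round(1),W
E
python3 - <<'E'
from h import *
d=np.load("w1.npz");c={"intrinsics":d["K"],"world_to_cam":d["T"]}
A=lambda u,v:(300+u/5,215+v/5); B=lambda u,v:(315+(u-400)/3.636,105+v/3.636)
x,e,W=fitpose("wrist",c,[[-38,37,44],[38,37,44],[-38,-37,44],[-38,37,0],[38,37,0]],[A(88,108),A(298,137),A(55,278),A(97,55),A(293,93)],[462,212,-.1]);print("ch",x,e.tolist())
for yaw in (x[2],x[2]+np.pi):
    pk=np.array([[sx*22,sy*17,98] for sx,sy in((-1,1),(1,1),(1,-1),(-1,-1))]+[[sx*13,-25.5,8+z] for sx,z in((-1,54),(1,54),(1,82),(-1,82))])
    R=np.array([[np.cos(yaw),-np.sin(yaw),0],[np.sin(yaw),np.cos(yaw),0],[0,0,1]])
    print("crop px",((proj("wrist",pk@R.T+[x[0],x[1],0],c)-[300,215])*5).round().tolist())
x,e,W=fitpose("wrist",c,[[-38,37,44],[112,37,44],[112,-37,44],[-38,-37,44]],[B(435,48),B(770,65),B(760,232),B(430,218)],[450,400,-.1]);print("mx",x,e.tolist())
E
```

```text
ch [ 4.74491155e+02  1.93718553e+02 -5.27066384e-02] [[0.8, -0.8], [0.8, 0.8], [-0.1, 1.3], [-0.8, -0.1], [-0.7, -0.8]]
crop px [[127.0, 238.0], [259.0, 261.0], [237.0, 349.0], [107.0, 327.0], [128.0, 295.0], [200.0, 307.0], [204.0, 352.0], [129.0, 340.0]]
crop px [[237.0, 349.0], [107.0, 327.0], [127.0, 238.0], [259.0, 261.0], [230.0, 181.0], [156.0, 169.0], [159.0, 208.0], [236.0, 221.0]]
mx [4.62375893e+02 4.00098669e+02 9.53014923e-02] [[-0.1, 0.4], [3.3, -0.2], [-0.2, -0.1], [-0.8, 0.0]]
```

```bash
cat >> h.py <<'E'
def plan(goal,yaw,n,turn_n=None):
    """rows (shift xyz, rotz deg) from the present pose to goal/yaw in n steps, tool down"""
    s=sense();p=s["eef_pos"].copy();y=s["tcp_rot"][2];dy=yaw-y;turn_n=turn_n or n
    for i in range(n):
        d=(np.array(goal)-s["eef_pos"])/n
        x=np.array([np.cos(y),np.sin(y),0]);yy=np.array([np.sin(y),-np.cos(y),0])
        t=dy/turn_n if i<turn_n else 0
        print([round(float(d@x),1),round(float(d@yy),1),round(float(-d[2]),1)],[0,0,round(float(np.degrees(-t)),2)]);y+=t
E
python3 -c "
from h import *
plan([474,194,220],3.09,8)"
```

```text
[-25.5, 3.2, 26.6] [0, 0, -9.92]
[-25.7, -1.3, 26.6] [0, 0, -9.92]
[-25.1, -5.7, 26.6] [0, 0, -9.92]
[-23.7, -9.9, 26.6] [0, 0, -9.92]
[-21.7, -13.8, 26.6] [0, 0, -9.92]
[-19.0, -17.4, 26.6] [0, 0, -9.92]
[-15.7, -20.4, 26.6] [0, 0, -9.92]
[-12.0, -22.8, 26.6] [0, 0, -9.92]
```

Emit:
servo_tool(rows=[[80, [-25.5, 3, 26], [0, 0, -9.9]], [80, [-25.5, -1, 26], [0, 0, -9.9]], [80, [-25, -6, 26], [0, 0, -9.9]], [80, [-24, -10, 26], [0, 0, -9.9]], [80, [-22, -14, 26], [0, 0, -9.9]], [80, [-19, -17, 26], [0, 0, -9.9]], [80, [-16, -20, 26], [0, 0, -9.9]], [80, [-12, -23, 26], [0, 0, -9.9]]])

```text
clock: 5.05
eef_pos: [474.7, 193.3, 224.5]
tcp_rot: [3.141, 0.002, 3.093]
contact_force: [-0.6, -0.1, 0.2]
opening: 0.936
```

```bash
python3 - <<'E'
from h import *
s=sense();print(s["qpos"].round(3),s["eef_pos"],s["tcp_rot"],s["contact_force"])
c=get_calibration("wrist")
im=grab_frame("wrist");cv2.imwrite("pics/w2.png",im)
np.savez("w2.npz",K=c["intrinsics"],T=c["world_to_cam"])
cv2.imwrite("pics/w2v.png",np.clip(im*1.8,0,255).astype(np.uint8))
for n in ["battery_pack","charger"]:
    for b in boxes_of("wrist",n):
        w=world("wrist",b["centre"],c)[:3]; print(n,round(b["conf"],2),w.round(),proj("wrist",w,c)[0].round())
E
```

```text
[ 0.384  0.184  1.879 -0.     1.076 -1.138] [474.70597146 193.33447224 224.50076173] [3.14080494e+00 1.93977566e-03 3.09302321e+00] [-0.56530166 -0.09833458  0.23571311]
battery_pack 0.75 [521.  75. 111.] [188. 253.]
battery_pack 0.69 [463. 193.  99.] [320. 178.]
battery_pack 0.59 [563. 210.  83.] [343. 271.]
charger 0.9 [454. 203.  43.] [330. 154.]
```

View pics/w2v.png

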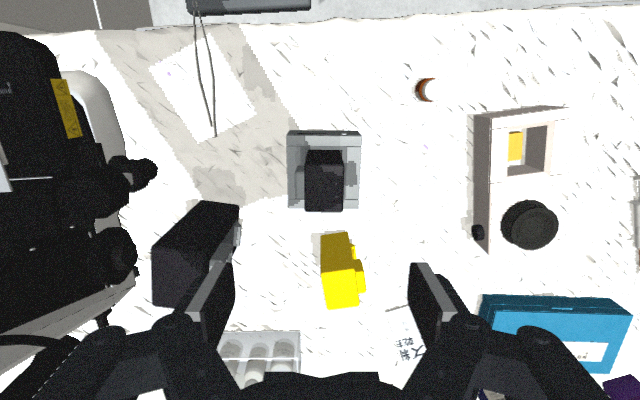

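```bash
python3 - <<'E'
import cv2,numpy as np
im=cv2.imread("pics/w2.png")
a=im[124:216,280:372];b=im[98:260,464:572]
A=cv2.resize(a,None,fx=5,fy=5,interpolation=cv2.INTER_CUBIC)
B=cv2.resize(b,None,fx=3,fy=3,interpolation=cv2.INTER_CUBIC)
A=cv2.copyMakeBorder(A,0,B.shape[0]-A.shape[0],0,0,cv2.BORDER_CONSTANT)
print(A.shape,B.shape)
# charger saturates at 2.2x, mixer shown with less gain
cv2.imwrite("pics/w2c.png",np.hstack([np.clip(A*2.0,0,255),np.clip(B*1.1,0,255)]).astype(np.uint8))
E
```

```text
(486, 460, 3) (486, 324, 3)
```

View pics/w2c.png

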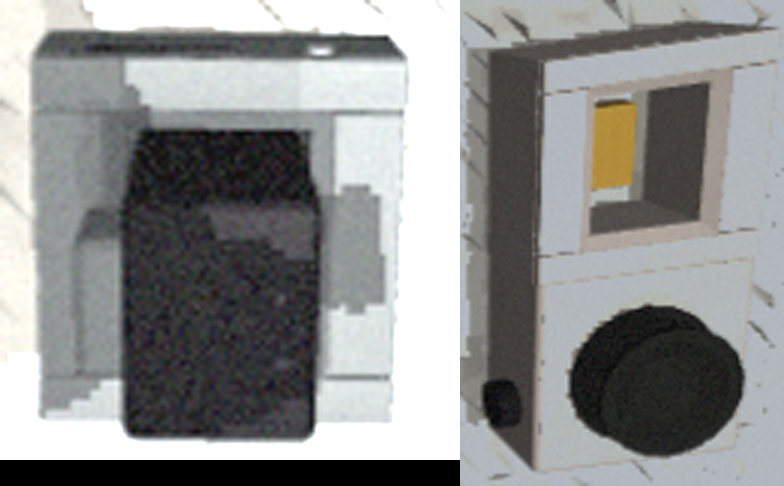

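```bash
python3 - <<'E'
from h import *
d=np.load("w2.npz");c={"intrinsics":d["K"],"world_to_cam":d["T"]}
d1=np.load("w1.npz");c1={"intrinsics":d1["K"],"world_to_cam":d1["T"]}
A=lambda u,v:(280+u/5-.4,124+v/5-.4); B=lambda u,v:(464+(u-460)/3-.33,98+v/3-.33)
T=[[-38,37,44],[38,37,44],[38,-37,44],[-38,-37,44]]
uv=[A(405,62),A(390,420),A(40,418),A(35,60)]
x,e,_=fitpose("wrist",c,T,uv,[465,200,-.05]);print("ch",x,e.tolist())
P=[[-22,17,98],[22,17,98],[22,-17,98],[-22,-17,98]]
xp,e,_=fitpose("wrist",c,P,[A(318,200),A(312,437),A(125,437),A(125,205)],[465,200,-.05]);print("pk",xp,e.tolist())
for yaw in (x[2],x[2]+np.pi):
    pk=np.array([[sx*13,-25.5,8+z] for sx,z in((-1,54),(1,54),(1,82),(-1,82))])
    R=np.array([[np.cos(yaw),-np.sin(yaw),0],[np.sin(yaw),np.cos(yaw),0],[0,0,1]])
    print("pad w2 crop",((proj("wrist",pk@R.T+[x[0],x[1],0],c)-[280,124])*5).round().tolist())
    print("pad w1 crop",((proj("wrist",pk@R.T+[x[0],x[1],0],c1)-[300,215])*5).round().tolist())
M=[[-38,37,44],[-38,-37,44],[112,-37,44],[112,37,44]]
x,e,_=fitpose("wrist",c,M,[B(780,30),B(543,62),B(538,470),B(740,445)],[460,400,.08]);print("mx",x,e.tolist())
# well mouth (47x37 + 4 flare)
F=[[-27.5,22.5,44],[-27.5,-22.5,44],[27.5,-22.5,44],[27.5,22.5,44]]
x,e,_=fitpose("wrist",c,F,[B(732,68),B(587,92),B(582,250),B(717,233)],[460,400,.08]);print("mouth",x,e.tolist())
E
```

```text
ch [ 4.73225771e+02  1.95228183e+02 -5.78738705e-02] [[1.0, -0.6], [0.4, 1.2], [-0.3, 1.0], [-1.3, -0.9]]
pk [ 4.72803952e+02  1.95310682e+02 -5.14031686e-02] [[1.0, -0.7], [0.9, 1.4], [-0.6, 1.3], [-1.4, -1.7]]
pad w2 crop [[81.0, 201.0], [84.0, 333.0], [73.0, 379.0], [70.0, 237.0]]
pad w1 crop [[125.0, 291.0], [196.0, 303.0], [200.0, 348.0], [125.0, 335.0]]
pad w2 crop [[347.0, 335.0], [352.0, 203.0], [366.0, 239.0], [360.0, 382.0]]
pad w1 crop [[227.0, 177.0], [154.0, 164.0], [156.0, 203.0], [233.0, 217.0]]
mx [4.61080516e+02 3.98570811e+02 1.02005075e-01] [[0.3, -1.8], [-0.3, -0.3], [-0.7, 2.0], [0.8, 1.3]]
mouth [4.61755383e+02 3.98552655e+02 9.86853623e-02] [[-0.4, -0.0], [0.1, -1.0], [-0.0, 0.8], [0.2, 0.2]]
```

The grey pad at crop (75–120, 235–375) matches the pad projected on the world −y side. That puts the charger at (473,195) with yaw −0.055 and the mixer bay at (461.5,398.5) with yaw +0.10, and no half turn is needed. Descending over the pack now.

Emit:
servo_tool(rows=[[80, [1.5, 0.7, 40], [0, 0, 0.3]], [80, [0, 0, 40], [0, 0, 0]], [80, [0, 0, 40], [0, 0, 0]], [70, [0, 0, 30], [0, 0, 0]], [60, [0, 0, 17], [0, 0, 0]], [50, [0, 0, 0], [0, 0, 0]], [48, [0, 0, 0], [0, 0, 0]], [46, [0, 0, 0], [0, 0, 0]]], force=20)

```text
clock: 6.2
eef_pos: [473.8, 195.8, 58.4]
tcp_rot: [3.141, 0.002, 3.083]
contact_force: [-0.1, -2.0, 1.4]
opening: 0.535
```

```bash
python3 - <<'E'
from h import *
s=sense();print(s["eef_pos"],s["tcp_rot"],s["contact_force"],s["wrist_torque"],s["opening"]*85.4)
im=grab_frame("wrist");a=im[60:330,160:480];cv2.imwrite("pics/w3.png",np.clip(cv2.resize(a,None,fx=2,fy=2,interpolation=cv2.INTER_CUBIC)*1.7,0,255).astype(np.uint8))
E
```

```text
[473.80422992 195.76303223  58.41934685] [3.14095686e+00 1.85862776e-03 3.08269959e+00] [-0.14801662 -1.99726929  1.3864491 ] [-0.28492807 -0.03102431  0.00633739] 45.668084224829016
```

View pics/w3.png

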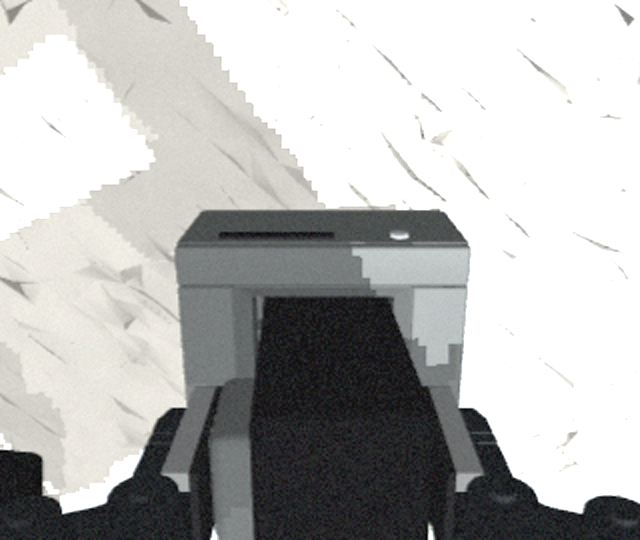

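Emit:
servo_tool(rows=[[44, [0, 0, 0], [0, 0, 0]], [43, [0, 0, 0], [0, 0, 0]], [43, [0, 0, 0], [0, 0, 0]]])

```text
clock: 6.62
eef_pos: [473.3, 195.2, 57.7]
tcp_rot: [-3.141, 0.001, 3.083]
contact_force: [0.7, -5.4, 6.0]
opening: 0.507
```

Emit:
servo_tool(rows=[[42, [0, 0, 0], [0, 0, 0]], [41, [0, 0, 0], [0, 0, 0]], [41, [0, 0, 0], [0, 0, 0]]])

```text
clock: 7.0
eef_pos: [473.3, 195.5, 57.5]
tcp_rot: [3.142, 0.001, 3.083]
contact_force: [0.4, -4.6, 5.9]
opening: 0.482
```

Emit:
servo_tool(rows=[[40, [0, 0, 0], [0, 0, 0]], [39, [0, 0, 0], [0, 0, 0]], [39, [0, 0, 0], [0, 0, 0]]])

```text
clock: 7.38
eef_pos: [473.3, 195.6, 57.5]
tcp_rot: [3.141, 0.001, 3.083]
contact_force: [0.3, -4.4, 5.9]
opening: 0.459
```

Emit:
servo_tool(rows=[[38, [0, 0, 0], [0, 0, 0]], [37, [0, 0, 0], [0, 0, 0]], [36, [0, 0, 0], [0, 0, 0]], [36, [0, 0, 0], [0, 0, 0]]])

```text
clock: 7.88
eef_pos: [473.3, 195.7, 57.3]
tcp_rot: [3.141, 0.001, 3.083]
contact_force: [1.5, -3.7, 4.9]
opening: 0.425
```

Emit:
servo_tool(rows=[[33, [0, 0, 0], [0, 0, 0]], [33, [0, 0, 0], [0, 0, 0]], [33, [0, 0, 0], [0, 0, 0]]], force=40)

```text
clock: 8.25
eef_pos: [473.3, 195.5, 57.7]
tcp_rot: [-3.142, 0.001, 3.083]
contact_force: [0.4, -4.4, 10.1]
opening: 0.39
```

```bash
python3 - <<'E'
from h import *
s=sense();print(s["eef_pos"],s["tcp_rot"],s["contact_force"],s["wrist_torque"],s["opening"]*85.4)
im=grab_frame("wrist");a=im[130:400,160:480]
im2=grab_frame("side");b=im2[130:265,260:420]
cv2.imwrite("pics/w4.png",np.clip(np.vstack([cv2.resize(a,(480,405),interpolation=cv2.INTER_CUBIC)*1.7,cv2.resize(b,(480,405),interpolation=cv2.INTER_CUBIC)[:190]]),0,255).astype(np.uint8))
cv2.imwrite("pics/w4.png",np.clip(np.hstack([cv2.resize(a,(400,338),interpolation=cv2.INTER_CUBIC)*1.7,cv2.resize(b,(400,338),interpolation=cv2.INTER_CUBIC)]),0,255).astype(np.uint8))
E
```

```text
[473.32038582 195.52914399  57.67098559] [-3.14154776e+00  5.96325090e-04  3.08321427e+00] [ 0.37609704 -4.3692429  10.06267486] [-1.18692883 -0.03004311  0.05574386] 33.32557796610859
```

View pics/w4.png

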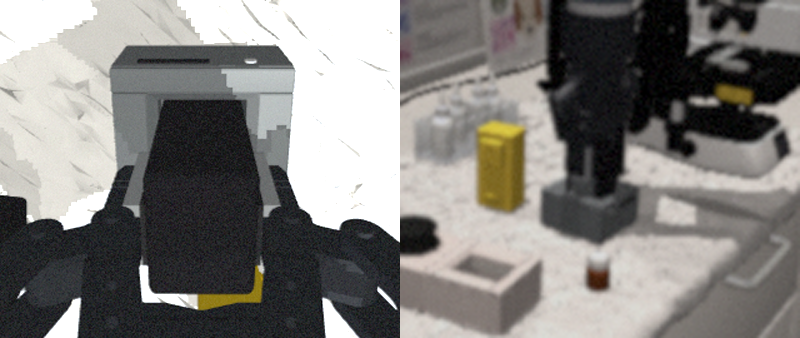

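Emit:
servo_tool(rows=[[26, [0, 0, 0], [0, 0, 0]], [26, [0, 0, 0], [0, 0, 0]], [26, [0, 0, 0], [0, 0, 0]]])

```text
clock: 8.72
eef_pos: [473.3, 195.5, 57.7]
tcp_rot: [-3.142, 0.001, 3.083]
contact_force: [0.8, -5.0, 11.5]
opening: 0.393
```

Emit:
servo_tool(rows=[[26, [0, -0.7, -1], [0, 0, 0]], [26, [0, 0, -1], [0, 0, 0]], [26, [0, 0, -2], [0, 0, 0]], [26, [0, 0, -2], [0, 0, 0]]])

```text
clock: 9.22
eef_pos: [472.8, 194.9, 63.1]
tcp_rot: [-3.142, -0.0, 3.083]
contact_force: [-1.3, 0.5, -1.8]
opening: 0.397
```

Emit:
servo_tool(rows=[[26, [0, 0, -3], [0, 0, 0]], [26, [0, 0, -5], [0, 0, 0]], [26, [0, 0, -8], [0, 0, 0]], [26, [0, 0, -12], [0, 0, 0]], [26, [0, 0, -15], [0, 0, 0]], [26, [0, 0, -15], [0, 0, 0]], [26, [0, 0, -15], [0, 0, 0]], [26, [0, 0, -15], [0, 0, 0]]])

```text
clock: 10.22
eef_pos: [473.0, 194.9, 152.4]
tcp_rot: [3.141, 0.0, 3.083]
contact_force: [0.3, 0.9, -2.2]
opening: 0.392
```

```bash
python3 - <<'E'
from h import *
s=sense();print(s["eef_pos"],s["tcp_rot"],s["contact_force"],s["opening"]*85.4)
x=[472.8,194.9];yaw=s["tcp_rot"][2]
im=grab_frame("side");b=im[90:260,230:400]
im2=grab_frame("wrist");a=im2[130:400,160:480]
cv2.imwrite("pics/w5.png",np.clip(np.hstack([cv2.resize(a,(400,338),interpolation=cv2.INTER_CUBIC)*1.7,cv2.resize(b,(400,338),interpolation=cv2.INTER_CUBIC)]),0,255).astype(np.uint8))
plan([460.5,397.5,150],yaw+.155,7)
E
```

```text
[473.00427496 194.89479918 152.39652565] [3.14140611e+00 3.58571686e-04 3.08294472e+00] [ 0.28060417  0.90540774 -2.15673883] 33.51447467084864
[3.6, 28.7, 0.4] [0, 0, -1.27]
[3.0, 28.8, 0.4] [0, 0, -1.27]
[2.3, 28.9, 0.4] [0, 0, -1.27]
[1.7, 28.9, 0.4] [0, 0, -1.27]
[1.1, 28.9, 0.4] [0, 0, -1.27]
[0.4, 28.9, 0.4] [0, 0, -1.27]
[-0.2, 28.9, 0.4] [0, 0, -1.27]
```

View pics/w5.png

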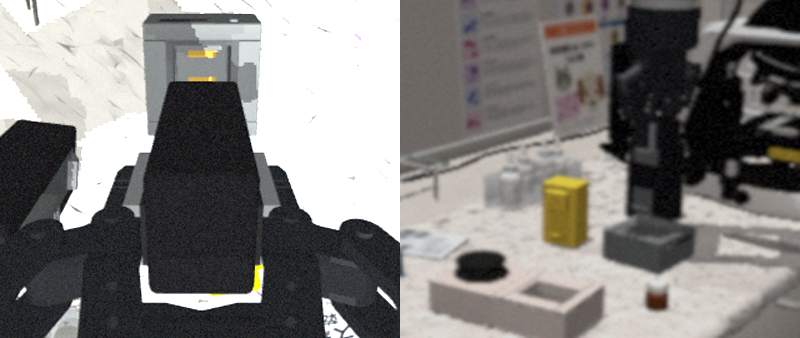

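```bash
python3 - <<'E'
from h import *
c=get_calibration("wrist");s=sense();np.savez("w6a.npz",K=c["intrinsics"],T=c["world_to_cam"],p=s["eef_pos"],r=s["tcp_rot"]);cv2.imwrite("pics/w6a.png",grab_frame("wrist"))
E
```

Emit:
servo_tool(rows=[[26, [3.5, 29, 0], [0, 0, -1.3]], [26, [3, 29, 0], [0, 0, -1.3]], [26, [2, 29, 0], [0, 0, -1.3]], [26, [1.5, 29, 0], [0, 0, -1.3]], [26, [1, 29, 0], [0, 0, -1.3]], [26, [0.5, 29, 0], [0, 0, -1.3]], [26, [-1, 29, 0], [0, 0, -1.2]], [26, [0, 0, 0], [0, 0, 0]]])

```text
clock: 11.38
eef_pos: [460.1, 399.5, 150.3]
tcp_rot: [-3.142, -0.001, -3.041]
contact_force: [0.5, -0.3, -2.1]
opening: 0.397
```

```bash
python3 - <<'E'
from h import *
c=get_calibration("wrist");s=sense();np.savez("w6b.npz",K=c["intrinsics"],T=c["world_to_cam"],p=s["eef_pos"],r=s["tcp_rot"]);im=grab_frame("wrist");cv2.imwrite("pics/w6b.png",im)
print(s["eef_pos"],s["tcp_rot"],s["contact_force"])
a=cv2.imread("pics/w6a.png")[130:255,265:385];b=im[130:255,265:385]
R=lambda x,g:np.clip(cv2.resize(x,None,fx=3.3,fy=3.3,interpolation=cv2.INTER_CUBIC)*g,0,255)
cv2.imwrite("pics/w6.png",np.hstack([R(a,1.7),R(b,1.1)]).astype(np.uint8))
E
```

```text
[460.0756335  399.46146111 150.29811952] [-3.14151646e+00 -6.01773574e-04 -3.04128821e+00] [ 0.52269212 -0.29255186 -2.08744404]
```

View pics/w6.png

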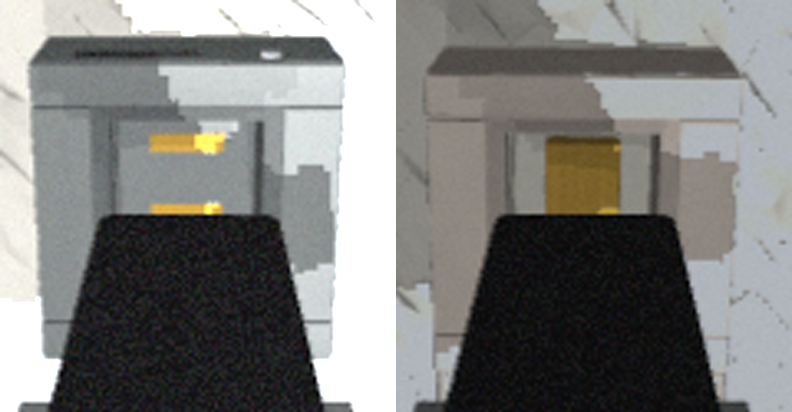

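```bash
python3 - <<'E'
from h import *
def rel(f,uv,x0):
    d=np.load(f);c={"intrinsics":d["K"],"world_to_cam":d["T"]};yt=d["r"][2]+np.pi
    yt=(yt+np.pi)%(2*np.pi)-np.pi
    P=[[-38,37,44],[-38,-37,44]]
    x,e,_=fitpose("wrist",c,P,[(265+u/3.3-.35,130+v/3.3-.35) for u,v in uv],x0)
    dxy=x[:2]-d["p"][:2];ca,sa=np.cos(yt),np.sin(yt)
    print(f,x.round(3),"rel to tool-aligned pack axes",(ca*dxy[0]+sa*dxy[1]).round(2),(-sa*dxy[0]+ca*dxy[1]).round(2),"yaw",(x[2]-yt).round(4),e.tolist())
rel("w6a.npz",[(344,65),(30,65)],[473,195,-.05])
rel("w6b.npz",[(342,75),(29,75)],[461,398,.1])
E
```

```text
w6a.npz [ 4.73715e+02  1.95332e+02 -5.90000e-02] rel to tool-aligned pack axes -0.31 -0.01 yaw -0.0006 [[0.7, 0.0], [-0.7, 0.0]]
w6b.npz [4.61229e+02 3.99071e+02 1.00000e-01] rel to tool-aligned pack axes 1.11 -0.5 yaw -0.0003 [[1.2, 0.0], [-1.2, 0.0]]
```

Emit:
servo_tool(rows=[[26, [-1.4, -1.5, 15], [0, 0, 0]], [26, [0, 0, 20], [0, 0, 0]], [26, [0, 0, 15], [0, 0, 0]], [26, [0, 0, 5], [0, 0, 0]], [26, [0, 0, 4], [0, 0, 0]], [26, [0, 0, 3], [0, 0, 0]]])

```text
clock: 12.18
eef_pos: [462.6, 397.3, 89.8]
tcp_rot: [3.14, 0.001, -3.044]
contact_force: [-2.3, 1.6, 7.8]
opening: 0.39
```

Emit:
servo_tool(rows=[[26, [0, 0, 0], [0, 0, 0]]])

```text
clock: 12.3
eef_pos: [462.6, 397.4, 89.9]
tcp_rot: [3.14, 0.001, -3.043]
contact_force: [-0.7, 1.7, 0.6]
opening: 0.394
```

Emit:
servo_tool(rows=[[26, [0, 0.6, 1], [0, 0, 0]], [26, [0, 0, 2], [0, 0, 0]], [26, [0, 0, 2], [0, 0, 0]], [26, [0, 0, 0], [0, 0, 0]]])

```text
clock: 12.8
eef_pos: [462.2, 397.7, 84.0]
tcp_rot: [3.141, 0.0, -3.043]
contact_force: [0.6, 5.3, -4.0]
opening: 0.398
```

Emit:
servo_tool(rows=[[26, [0, 1.0, 0], [0, 0, 0]], [26, [0, 0, 0], [0, 0, 0]]])

```text
clock: 13.05
eef_pos: [461.7, 397.8, 83.9]
tcp_rot: [-3.141, -0.001, -3.043]
contact_force: [0.7, 1.3, -3.3]
opening: 0.389
```

Emit:
servo_tool(rows=[[26, [0, 0.3, 2], [0, 0, 0]], [26, [0, 0, 2], [0, 0, 0]], [26, [0, 0, 2], [0, 0, 0]], [26, [0, 0, 0], [0, 0, 0]]])

```text
clock: 13.55
eef_pos: [461.7, 398.3, 77.9]
tcp_rot: [-3.141, -0.0, -3.043]
contact_force: [-0.1, 0.7, -2.0]
opening: 0.395
```

Emit:
servo_tool(rows=[[26, [0, 0.2, 2], [0, 0, 0]], [26, [0, 0, 2], [0, 0, 0]], [26, [0, 0, 2], [0, 0, 0]], [26, [0, 0, 0], [0, 0, 0]]])

```text
clock: 14.05
eef_pos: [461.7, 398.6, 72.0]
tcp_rot: [-3.141, -0.0, -3.043]
contact_force: [1.1, -0.8, -1.8]
opening: 0.396
```

Emit:
servo_tool(rows=[[26, [0, 0, 1.5], [0, 0, 0]], [26, [0, 0, 1.5], [0, 0, 0]], [26, [0, 0, 0], [0, 0, 0]]])

```text
clock: 14.42
eef_pos: [461.8, 398.7, 69.0]
tcp_rot: [-3.141, -0.0, -3.043]
contact_force: [0.8, 0.5, -1.7]
opening: 0.393
```

Emit:
servo_tool(rows=[[26, [0, 0, 1.5], [0, 0, 0]], [26, [0, 0, 1.5], [0, 0, 0]], [26, [0, 0, 0], [0, 0, 0]]])

```text
clock: 14.8
eef_pos: [461.8, 398.7, 66.0]
tcp_rot: [-3.141, -0.0, -3.043]
contact_force: [-0.3, -0.4, -1.6]
opening: 0.392
```

Emit:
servo_tool(rows=[[26, [0, 0, 1.5], [0, 0, 0]], [26, [0, 0, 1.5], [0, 0, 0]], [26, [0, 0, 0], [0, 0, 0]]])

```text
clock: 15.18
eef_pos: [462.0, 398.8, 63.3]
tcp_rot: [3.141, 0.0, -3.043]
contact_force: [-1.1, -0.4, 1.2]
opening: 0.393
```

Emit:
servo_tool(rows=[[26, [0, 0, 1.5], [0, 0, 0]], [26, [0, 0, 1.5], [0, 0, 0]], [26, [0, 0, 1.5], [0, 0, 0]], [26, [0, 0, 1], [0, 0, 0]], [26, [0, 0, 0], [0, 0, 0]]])

```text
clock: 15.8
eef_pos: [462.0, 398.8, 57.7]
tcp_rot: [3.141, 0.0, -3.043]
contact_force: [-0.6, 0.1, 4.5]
opening: 0.392
```

Emit:
servo_tool(rows=[[26, [0, 0, 0.8], [0, 0, 0]], [26, [0, 0, 0.7], [0, 0, 0]], [26, [0, 0, 0], [0, 0, 0]]])

```text
clock: 16.18
eef_pos: [462.0, 398.8, 56.3]
tcp_rot: [3.141, 0.0, -3.043]
contact_force: [0.0, -0.3, 5.2]
opening: 0.396
```

Emit:
servo_tool(rows=[[26, [0, 0, 0.6], [0, 0, 0]], [26, [0, 0, 0.5], [0, 0, 0]], [26, [0, 0, 0], [0, 0, 0]]])

```text
clock: 16.55
eef_pos: [462.0, 398.9, 55.8]
tcp_rot: [3.141, 0.0, -3.043]
contact_force: [-2.0, -1.1, 11.4]
opening: 0.396
```

Emit:
servo_tool(rows=[[26, [0, 0, 0.3], [0, 0, 0]], [26, [0, 0, 0], [0, 0, 0]], [35, [0, 0, 0], [0, 0, 0]], [37, [0, 0, 0], [0, 0, 0]], [37, [0, 0, 0], [0, 0, 0]]])

```text
clock: 17.18
eef_pos: [462.1, 398.2, 55.1]
tcp_rot: [-3.141, 0.0, -3.043]
contact_force: [-0.3, -3.5, 9.2]
opening: 0.429
```

Emit:
servo_tool(rows=[[39, [0, 0, 0], [0, 0, 0]], [40, [0, 0, 0], [0, 0, 0]], [40, [0, 0, 0], [0, 0, 0]]])

```text
clock: 17.55
eef_pos: [462.0, 398.0, 54.8]
tcp_rot: [-3.14, -0.0, -3.043]
contact_force: [0.1, -3.9, 5.3]
opening: 0.464
```

Emit:
servo_tool(rows=[[43, [0, -0.5, 0], [0, 0, 0]], [46, [0, -1, 0], [0, 0, 0]], [52, [0, -1, 0], [0, 0, 0]], [60, [0, 0, 0], [0, 0, 0]], [60, [0, 0, 0], [0, 0, 0]]])

```text
clock: 18.18
eef_pos: [462.0, 396.3, 54.7]
tcp_rot: [3.142, -0.0, -3.043]
contact_force: [0.4, -0.9, 0.1]
opening: 0.704
```

```bash
python3 - <<'E'
from h import *
c=get_calibration("wrist");s=sense();im=grab_frame("wrist");cv2.imwrite("pics/w7.png",im);np.savez("w7.npz",K=c["intrinsics"],T=c["world_to_cam"],p=s["eef_pos"])
print(s["eef_pos"],s["tcp_rot"],s["contact_force"],s["opening"]*85.4)
a=im[110:330,190:450];b=grab_frame("side")[150:270,220:350]
cv2.imwrite("pics/w7v.png",np.hstack([np.clip(cv2.resize(a,(473,400),interpolation=cv2.INTER_CUBIC)*1.5,0,255),cv2.resize(b,(325,300),interpolation=cv2.INTER_CUBIC)[:, :].repeat(1,0) if 0 else cv2.copyMakeBorder(cv2.resize(b,(325,300),interpolation=cv2.INTER_CUBIC),0,100,0,0,cv2.BORDER_CONSTANT)]).astype(np.uint8))
E
```

```text
[462.04823902 396.27529255  54.67922727] [ 3.14157798e+00 -1.08120504e-04 -3.04317622e+00] [ 0.35717197 -0.89086081  0.14686132] 60.12381989018507
```

View pics/w7v.png

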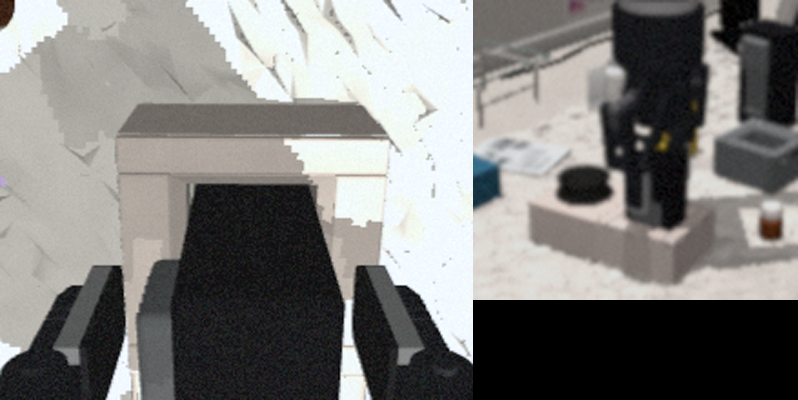

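Emit:
servo_tool(rows=[[75, [0, 1.5, -3], [0, 0, 0]], [80, [0, 0, -10], [0, 0, 0]], [80, [0, 0, -25], [0, 0, 0]], [80, [0, 0, -40], [0, 0, 0]], [80, [0, 0, -40], [0, 0, 0]], [80, [0, 0, -20], [0, 0, 0]], [80, [0, 0, 0], [0, 0, 0]]])

```text
clock: 19.15
eef_pos: [462.9, 398.6, 195.2]
tcp_rot: [3.139, 0.003, -3.043]
contact_force: [0.3, -0.2, -0.4]
opening: 0.94
```

```bash
python3 - <<'E'
from h import *
c=get_calibration("wrist");s=sense();im=grab_frame("wrist");np.savez("w8.npz",K=c["intrinsics"],T=c["world_to_cam"],p=s["eef_pos"]);cv2.imwrite("pics/w8.png",im)
print(s["eef_pos"],s["contact_force"])
a=im[130:240,265:375]
# predicted corners of pack top and pad for heights 6 (latched) and 15 (popped)
yaw=.1;R=np.array([[np.cos(yaw),-np.sin(yaw),0],[np.sin(yaw),np.cos(yaw),0],[0,0,1]])
for h in (6,15):
  for tab in (0,3):
    P=np.array([[-22,17,90],[22,17,90],[22,-17,90],[-22,-17,90],[-13,-25.5+tab,82],[13,-25.5+tab,82]])+[0,0,h]
    print(h,tab,((proj("wrist",P@R.T+[462,399,0],c)-[265,130]+.4)*5).round().tolist())
cv2.imwrite("pics/w8v.png",np.clip(cv2.resize(a,None,fx=5,fy=5,interpolation=cv2.INTER_CUBIC)*1.5,0,255).astype(np.uint8))
for cam in ("scene","side"):
    grab_frame(cam)
    for n in ["battery_pack","vial","scissors","syringe","tweezers"]:
        for b in boxes_of(cam,n)[:3]: print(cam,n,round(b["conf"],2),world(cam,b["centre"])[:3].round())
E
```

```text
[462.88287171 398.5534497  195.18697196] [ 0.30875912 -0.23341119 -0.37413134]
6 0 [[399.0, 213.0], [393.0, 482.0], [180.0, 482.0], [173.0, 213.0], [124.0, 257.0], [129.0, 412.0]]
6 3 [[399.0, 213.0], [393.0, 482.0], [180.0, 482.0], [173.0, 213.0], [143.0, 257.0], [148.0, 412.0]]
15 0 [[404.0, 228.0], [397.0, 505.0], [177.0, 506.0], [170.0, 229.0], [118.0, 273.0], [124.0, 432.0]]
15 3 [[404.0, 228.0], [397.0, 505.0], [177.0, 506.0], [170.0, 229.0], [138.0, 273.0], [143.0, 432.0]]
scene battery_pack 0.86 [526.  86.  84.]
scene battery_pack 0.69 [568. 225.  64.]
scene battery_pack 0.65 [449. 407.  85.]
scene vial 0.39 [393. 314.  23.]
scene syringe 0.44 [559. 573.   9.]
scene tweezers 0.73 [483. 424.  45.]
side battery_pack 0.92 [529.  94.  77.]
side battery_pack 0.76 [570. 223.  57.]
side battery_pack 0.74 [452. 420.  73.]
side scissors 0.71 [395. 566.   9.]
side syringe 0.51 [561. 574.   9.]
side tweezers 0.49 [376.  82.   6.]
```

View pics/w8v.png

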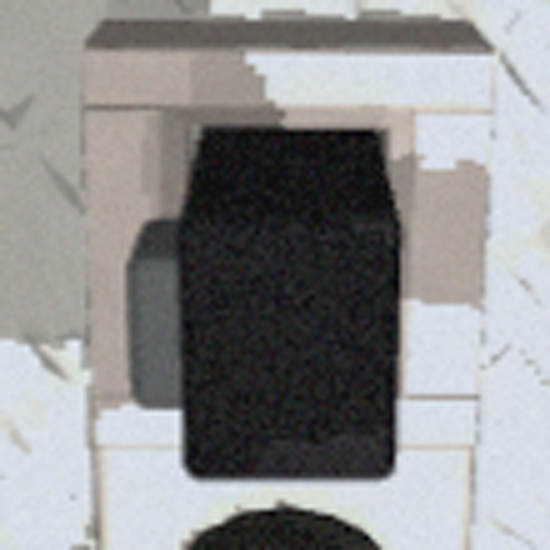

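The last view shows the pack upright in the bay. Its far top edge is at v≈478 (predicted 482 seated, 505 popped up). The pad stands about 51 px clear of the pack's edge (predicted 51 fully out, 32 if pressed 3 mm), so it is seated and latched.

```bash
python3 -c "
from rig import *
sign_off();print(sense()['clock'])"
```

```text
the job is handed in; nothing more can be done
the job is handed in; nothing more can be done
```

The pack is out of the charger and latched in the mixer's bay, and I handed the job in at about 20 s of the 58 s allowed. No verdict came back, so this rests on my own checks.

**What I did**
- I drew the arm in past the microscope and picked the small black pack in the charger. The taller black pack and the yellow one were left alone.
- I squeezed the tab in with side forces of about 5 N on the tool. A first 5 mm lift confirmed the pack was free, with only about 2 N hanging on the wrist.
- I carried it to the mixer with a 9° turn and lowered it in small steps. The most I read going in was about 8 N, just as it entered the mouth.
- The contact plate touched at about 64 mm tool height, and the seat stopped the pack at about 56 mm. That puts the seat roughly 2 mm above the bay floor.
- I pressed to about 13 N net, a little more just before opening, then opened the fingers slowly while still pressing.

**Last checks**
- **Seated:** in the final wrist picture the far top edge of the pack is at row 478. I expected 482 if seated and 505 if popped up.
- **Tab out:** the pad stands 51 px clear of the pack's edge. I expected 51 fully out and 32 if still pressed 3 mm.
- **Released:** the tool was 140 mm above the pack with no contact force.
- **Bystanders:** the networks put all four within about 4 mm of their starting places.

**What disagreed**
- The gripper read 33.5 mm on the pressed pack, which should be 36 mm wide. It stalled there and the lift held, so I took it as an offset in the reading.
- The scene camera's network labelled something at the mixer as tweezers. The side camera found the tweezers where they started, so I took it as a false report.
- I did not do a pull test on the latch.

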